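# Lay out the darkroom tools in the covered tray in order of use

## Robot

A 6-joint arm with a two-finger parallel gripper is mounted at the origin on the work surface. World frame = base frame: x ahead of the robot, y to its left, z up, the work surface at z = 0. Lengths are in m, angles in degrees, forces in N, time in s.
With the tool pointing down it reaches from about 0.35 to 0.875 m from the base axis. Payload 4.2 kg.
Tool frame: the origin (TCP) lies midway between the tips of the shut fingers; the grasp point (between the pads) lies 19 mm behind it; z points along the fingers, y is the line along which they close (so a half turn about z gives the same grasp; the last joint's range is limited). The gripper opens to 87 mm and grips with 3 to 60 N. Pads are 19 mm wide; open, the fingers measure 117 mm over their backs; the gripper's body (75 mm by 190 mm) begins 51 mm behind the grasp point.
Start: joints at [-62.074, 22.042, 0.453, 0, -68.411, -14.817], TCP at [0.142, -0.609, 0.188] pointing down, gripper open.
Joint ranges: [-179.83, 179.83], [-69.29, 118.12], [-61.27, 80.66], [-181.25, 117.63], [-171.15, -9.14], [-177.46, 177.46]. Speed limits (degrees/s): [159.86, 159.86, 180, 180, 180, 180].

## Interface

Orientations are given as a 3x3 rotation matrix whose columns are the frame's x, y, z axes.
In Python, from station import sense, capture, finish_job, silhouettes, landmark_of gives the robot as it stands.
- The arm moves only by the tool step_arm, never from a script. Its arguments are lists of equal length, an entry for each row: "linear": the shift along the tool's x, y, z in mm, a list of three; "delta_rot": the turn, a rotation vector about the tool's x, y, z in rad, a list of three; "grip": the finger opening in mm, from 0 to 87. A call has 1 to 10 rows; each row shifts and turns the commanded pose from where the row before left it, along the tool's axes as they then stand; what a row does not reach is not made up. A row lasts 1/8 s, in which the tool goes at most 62.5 mm and 10.7 degrees, less where a joint would pass 70% of its speed; a pose out of reach is approached as far as the arm can. A call with a gripper value outside its range is refused whole. The fingers move at their own pace and stop on an object; the grip force is fixed at half the most. Time passes only in rows, so rows that do not move let the fingers close. It gives the time, the measured TCP pose, the force, the opening and the grip force at its end, in the units of the state.
- sense(): the state, without advancing time (a new reading comes with each control period).
- capture(name): name is "scene" or "side" or "wrist"; returns a dict with "img" (420x560x3 uint8, red, green, blue), "fx", "fy", "cx", "cy" (pixels), "world_to_cam" (4x4, takes a point from world to camera coordinates); the wrist camera has in their place "mount" (4x4, takes a point from camera to tool coordinates, whose origin is the TCP and whose axes are the flange's). Camera axes: x right, y up, looking along -z (the intrinsics and any distortion apply to the point x, -y, -z); pixel columns grow to the right and rows downward; lengths in m; the calibration is good to about 2 mm. A picture is of the moment at which its call begins: read the wrist's pose just before it. There is no depth.
- finish_job(): hands the job in; it is judged then, once.
Trained networks look in the newest picture that a camera, given by its name, has taken for a name from the list of things; names that differ only in an ending like _2 or _b are one class to them, and where a whole thing is asked for, a point or a joint stands for the part that bears it (a point fixed in the world has none). Each returns a list of dicts, best first, with "score" (0 to 1); they miss things now and then, are a little off and sometimes report something else, mostly with a low value. They report only what shows in the picture. A call takes as long as a camera call. They do not tell look-alikes from the thing itself.
- silhouettes(camera, label): "mask" (420x560 bool, what is visible of it) and "point" ([column, row] in pixels, amid what is visible of it).
- landmark_of(camera, label): "point" ([column, row] in pixels: a listed point, or the origin of a listed thing).
The state is a dict: "time_s": time; "joints": joint angles; "joint_velocities": joint speeds; "effort": joint torques, N m; "tcp_pos": TCP position; "ee_rot": TCP orientation; "wrist_force": force on the tool from outside, world axes, zero at the start; "moment": the same for the moment, N m; "gripper_width": opening from 0.0 (shut) to 1.0 (fully open); "gripper_force": force on a finger pad.
Only numpy, scipy, OpenCV 4.12 (cv2) and the standard library are available. Lean on these libraries where they do the work, as an engineer would, in place of code of your own. Each camera call takes 0.05 s, during which the arm holds its last target. There are 200 camera calls.

## Task

Lay the three loose tools in the covered tool tray in order of use, one to a lane, starting with the lane nearest the robot: stirring paddle, then probe thermometer, then print tongs. Each lies flat, working end (disc, probe point, red tips) first under the clear cover with its handle left out at the open side, pushed fully home until it touches the back wall. Leave everything else on the bench where it stands.

Things in the scene. Friction and masses are not known exactly. Their poses are not given: they have to be found in the camera images.
- tray: White tool tray, dark partitions, fixed, 200 long (x) by 210 wide (y), floor 4 thick; origin under its centre, z up. Three lanes run along x, lane 1 at +y (near the robot), 3 at -y. A clear cover, top 45 high, roofs them from x = -20 (mouth) to the back wall (stop, x = +96). In front (x -100 to -20) the floor is open, with no lip at the front edge. x points about to the robot's left, so the mouth faces its right.
- paddle: Stirring paddle for mixing, lying flat: blue handle 18 wide, 14 tall from x = -100 to 0, white rod 10 thick, white disc 36 across, 8 thick at the tip. 200 long; origin under mid-length, x towards the disc (working end), z up. Centre of mass about x = -13. 45 g.
- thermometer: Probe thermometer, lying flat: yellow body 26 wide, 18 tall from x = -95 to -10 with display and red button on top, then a steel stem 6 thick to x = +95, 9 above its underside. 190 long; origin under mid-length, x towards the stem's point (working end), z up. Centre of mass about x = -47. 60 g.
- tongs: Wooden print tongs (rigid), lying on edge: a joining block 24 wide at the handle end (x = -100 to -72), two arms 14 tall diverging towards red tips; over the arms it is about 31 wide at x = -30, 34 at x = 0, 44 at the red tips (x = +64 to +100). 200 long; origin under mid-length, x towards the red tips (working end), z up. Centre of mass about x = -2. 40 g.
- paddle_tip (a point): Middle of the paddle's working end, 7 above its underside
- paddle_end (a point): Middle of the paddle's handle end, 7 above its underside
- thermometer_tip (a point): Middle of the thermometer's working end, 7 above its underside
- thermometer_end (a point): Middle of the thermometer's handle end, 7 above its underside
- tongs_tip (a point): Middle of the tongs's working end, 7 above its underside
- tongs_end (a point): Middle of the tongs's handle end, 7 above its underside
- lane1_mouth (a point): Lane 1 (nearest the robot, for the stirring paddle): on its centre line, on the floor, under the cover's front edge; lane 65 wide and 38 high under the cover; dark partitions 3 thick (walls 4 at the tray's sides) run from here to the back; before the mouth there are only side rims 9 high
- lane1_stop (a point): Lane 1: on its centre line, on the floor, at the face of the back wall
- lane2_mouth (a point): Lane 2 (the middle one, for the thermometer): on its centre line, on the floor, under the cover's front edge; lane 65 wide and 38 high under the cover; dark partitions 3 thick (walls 4 at the tray's sides) run from here to the back; before the mouth there are only side rims 9 high
- lane2_stop (a point): Lane 2: on its centre line, on the floor, at the face of the back wall
- lane3_mouth (a point): Lane 3 (farthest from the robot, for the tongs): on its centre line, on the floor, under the cover's front edge; lane 65 wide and 38 high under the cover; dark partitions 3 thick (walls 4 at the tray's sides) run from here to the back; before the mouth there are only side rims 9 high
- lane3_stop (a point): Lane 3: on its centre line, on the floor, at the face of the back wall
- can_a: Film can, black with a grey lid, upright, diameter 33, 51 tall; origin under its centre. Bystander: leave where it stands.
- can_b: Film can, black with a white lid, upright, diameter 33, 51 tall; origin under its centre. Bystander: leave where it stands.
- beaker_a: Clear beaker, diameter 68, 100 tall; origin under its centre. Bystander: leave where it stands.
- beaker_b: Cloudy beaker, diameter 80, 120 tall; origin under its centre. Bystander: leave where it stands.
- film_reel: White film reel (spool) standing on its flange, diameter 88, 46 tall; origin under its centre. Bystander: leave where it stands.
- timer: Black darkroom timer, 60 x 110 x 60 tall; origin under its centre. Bystander: leave where it stands.
- loupe: Black loupe, diameter 42, 40 tall; origin under its centre. Bystander: leave where it stands.
There are look-alikes about, which are no part of the job. What is shaped like the paddle but turquoise is not meant.

How it is judged (in metres and radians):
At the end, for the whole second after the job is handed in: Paddle in lane 1, thermometer in lane 2, tongs in lane 3: each lies flat on the tray floor with both ends within its own lane's width, its working end within 7 mm of the back wall, at rest (x of paddle_tip in the frame of tray between 0.089 and 0.1 m and y of paddle_tip in the frame of tray between 0.034 and 0.104 m and y of paddle_end in the frame of tray between 0.034 and 0.104 m and z of paddle in the frame of tray between 0 and 0.01 m and angle between each of paddle, thermometer, tongs's own z axis and vertical below 0.12 rad and linear speed of each of paddle, thermometer, tongs below 0.02 m/s and x of thermometer_tip in the frame of tray between 0.089 and 0.1 m and y of thermometer_tip in the frame of tray between -0.034 and 0.034 m and y of thermometer_end in the frame of tray between -0.034 and 0.034 m and z of thermometer in the frame of tray between 0 and 0.01 m and x of tongs_tip in the frame of tray between 0.089 and 0.1 m and y of tongs_tip in the frame of tray between -0.104 and -0.034 m and y of tongs_end in the frame of tray between -0.104 and -0.034 m and z of tongs in the frame of tray between 0 and 0.01 m); the robot touches nothing.
It fails at once if a bystander is moved more than 25 mm or tipped over (distance of any of can_a, can_b, beaker_a, beaker_b, film_reel, timer, loupe from where it was at the start of the episode above 0.025 m or angle between any of can_a, can_b, beaker_a, beaker_b, film_reel, timer, loupe's own z axis and vertical above 0.35 rad).
It also fails if it takes over 72 s, if anything falls off the work surface, if the arm or the gripper's body presses on something with over 40 N, if the wrist force passes 120 N, or if a joint passes its speed limit or range.

## Working session

There is one attempt and no reset: what is moved stays moved. The work goes in short steps, Python scripts to look and compute and a tool call to move; the robot and the scene stay as the last step left them, time stands still between calls to the robot, and variables do not carry over. Pictures are saved under pics/ and viewed, at most 10 in all, crops included, and the job is handed in when it is done.

Besides the shell and the picture viewer there is one more tool, called after "Request:" as a command line: name --argument value ..., lists and objects as JSON in quotes. step_arm: Moves the arm, as the interface text tells. Its arguments: {"type":"object","properties":{"linear":{"type":"array"},"delta_rot":{"type":"array"},"grip":{"type":"array"}},"required":["linear","delta_rot","grip"]}

```bash
mkdir -p pics; ls; cat > h.py <<'E'
import numpy as np, cv2
from station import *
def cap(n):
    s=sense(); c=capture(n)
    if 'world_to_cam' not in c:
        T=np.eye(4); T[:3,:3]=s['ee_rot']; T[:3,3]=s['tcp_pos']
        c['world_to_cam']=np.linalg.inv(T@np.array(c['mount']))
    return c
def ray(c,p):
    W=np.linalg.inv(np.array(c['world_to_cam']))
    K=np.array([[c['fx'],0,c['cx']],[0,c['fy'],c['cy']],[0,0,1]]);d=c.get('dist')
    u=cv2.undistortPoints(np.array([[p]],float),K,d if d is None else np.array(d))[0,0]
    return W[:3,3],W[:3,:3]@np.array([u[0],-u[1],-1])
def onz(c,p,z):
    o,d=ray(c,p); return (o+d*(z-o[2])/d[2]).round(4)
def proj(c,P):
    q=np.array(c['world_to_cam'])@np.append(P,1); return [c['cx']+c['fx']*q[0]/-q[2], c['cy']+c['fy']*q[1]/q[2]]
def save(c,n): cv2.imwrite('pics/'+n,c['img'][:,:,::-1])
E
python3 - <<'E'
from h import *
a=cap('scene');b=cap('side')
save(a,'scene.png');save(b,'side.png')
print({k:v for k,v in a.items() if k!='img'});print([k for k in b])
for n,c in(('scene',a),('side',b)):
  for l in ['paddle_tip','paddle_end','thermometer_tip','thermometer_end','tongs_tip','tongs_end','tray','lane1_mouth','lane1_stop','lane2_mouth','lane2_stop','lane3_mouth','lane3_stop']:
    z=0.007 if l[:4]!='lane' and l!='tray' else (0 if l=='tray' else .004)
    for d in landmark_of(n,l)[:3]: print(n,l,round(d['score'],2),np.round(d['point']),onz(c,d['point'],z))
E
```

```text
pics
{'fx': 546.686844834617, 'fy': 546.686844834617, 'cx': 273.6383901852569, 'cy': 205.48949621773266, 'world_to_cam': array([[ 0.59461361,  0.80398765, -0.00620613, -0.24251257],
       [-0.49829766,  0.37456703,  0.78192006,  0.24893223],
       [ 0.63097868, -0.4618478 ,  0.62334782, -1.84162438],
       [ 0.        ,  0.        ,  0.        ,  1.        ]])}
['img', 'fx', 'fy', 'cx', 'cy', 'world_to_cam']
scene paddle_tip 0.96 [167. 185.] [ 0.2094 -0.2387  0.007 ]
scene paddle_tip 0.66 [163. 288.] [ 0.5679 -0.4392  0.007 ]
scene paddle_end 0.84 [165. 234.] [ 0.3985 -0.3449  0.007 ]
scene paddle_end 0.65 [114. 222.] [ 0.2733 -0.4337  0.007 ]
scene paddle_end 0.65 [372. 166.] [0.4997 0.3029 0.007 ]
scene thermometer_tip 0.55 [220. 227.] [ 0.461  -0.2164  0.007 ]
scene thermometer_end 0.63 [275. 260.] [ 0.6471 -0.174   0.007 ]
scene thermometer_end 0.5 [414. 172.] [0.5969 0.3827 0.007 ]
scene tongs_tip 0.77 [312. 212.] [0.5599 0.0182 0.007 ]
scene tongs_end 0.71 [258. 191.] [ 0.3947 -0.0463  0.007 ]
scene tongs_end 0.22 [139. 307.] [ 0.5863 -0.5103  0.007 ]
scene tray 0.6 [387. 18
[... 1353 characters left out ...]
6.] [0.579  0.0065 0.007 ]
side tongs_tip 0.69 [185. 302.] [0.568  0.2944 0.007 ]
side tongs_end 0.97 [309. 229.] [ 0.3897 -0.0471  0.007 ]
side tray 0.79 [187. 303.] [0.5666 0.2915 0.    ]
side lane1_mouth 0.68 [213. 315.] [0.4926 0.3038 0.004 ]
side lane1_mouth 0.65 [186. 304.] [0.564  0.2968 0.004 ]
side lane1_stop 0.93 [173. 348.] [0.528  0.4055 0.004 ]
side lane2_mouth 0.96 [193. 301.] [0.5541 0.2832 0.004 ]
side lane2_mouth 0.73 [149. 332.] [0.5945 0.3894 0.004 ]
side lane2_mouth 0.54 [297. 159.] [ 0.552  -0.4289  0.004 ]
side lane2_stop 0.7 [149. 335.] [0.5902 0.3954 0.004 ]
side lane3_mouth 0.76 [173. 286.] [0.6212 0.2621 0.004 ]
side lane3_stop 0.8 [130. 318.] [0.6553 0.3719 0.004 ]
```

```bash
python3 -c "
import cv2,numpy as np
a=cv2.imread('pics/scene.png');b=cv2.imread('pics/side.png');print(a.shape)"
```

```text
(420, 560, 3)
```

View pics/scene.png

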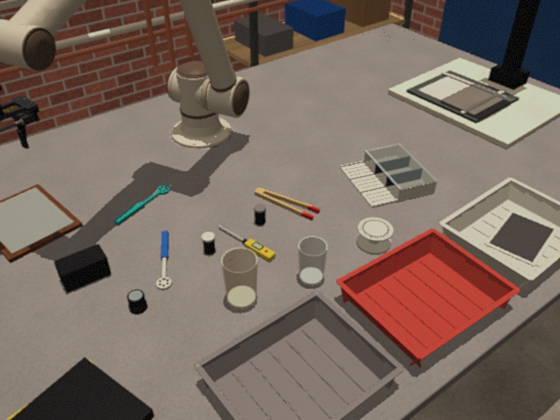

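View pics/side.png

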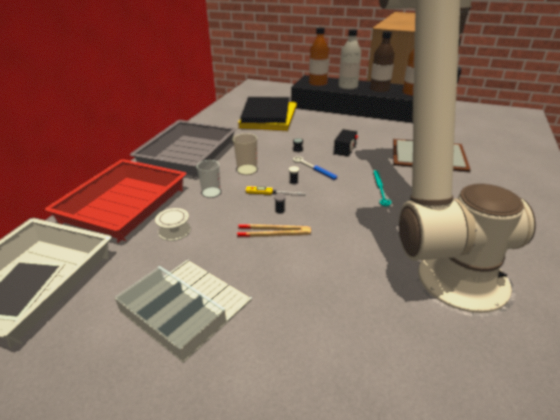

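Scene: the paddle candidates are the blue-handled one (165,234)-(163,288) and the turquoise look-alike (117,221)-(167,187), so I choose the blue. Thermometer is at (220,227)-(273,257), tongs at (256,190)-(318,212), and the tray near (388,177). The close crop will confirm the choice, and I still need the bystander positions.

```bash
cat >> h.py <<'E'
def tri(pairs):
    A=np.zeros((3,3));b=np.zeros(3)
    for c,p in pairs:
        o,d=ray(c,p);d=d/np.linalg.norm(d);M=np.eye(3)-np.outer(d,d);A+=M;b+=M@o
    return np.linalg.solve(A,b)
E
python3 - <<'E'
from h import *
s=sense();print(np.round(s['ee_rot'],3),s['joints'],s['gripper_width'])
a=cap('scene');b=cap('side')
for l in ['can','beaker_a','beaker_b','film_reel','timer','loupe','can_a']:
  for n,c in(('scene',a),('side',b)):
    print(n,l,[(round(d['score'],2),np.round(d['point']).tolist(),onz(c,d['point'],0)[:2].tolist()) for d in (landmark_of(n,l) if l!='can' else [])[:4]])
i=cv2.resize(a['img'][150:320,90:330],None,fx=3.3,fy=3.3,interpolation=cv2.INTER_CUBIC)
cv2.imwrite('pics/crop.png',i[:,:,::-1])
E
```

```text
[[-0.974 -0.227 -0.   ]
 [-0.227  0.974  0.   ]
 [ 0.     0.    -1.   ]] [-6.20752370e+01  2.20405971e+01  4.52206565e-01  3.17942083e-04
 -6.84119954e+01 -1.48171284e+01] 0.9972284868582909
scene can []
side can []
scene beaker_a [(0.84, [309.0, 278.0], [0.741, -0.1399]), (0.68, [239.0, 296.0], [0.6882, -0.3077])]
side beaker_a [(0.81, [213.0, 188.0], [0.7441, -0.1531]), (0.68, [247.0, 170.0], [0.6878, -0.2968])]
scene beaker_b [(0.84, [309.0, 278.0], [0.741, -0.1399]), (0.68, [239.0, 296.0], [0.6882, -0.3077])]
side beaker_b [(0.81, [213.0, 188.0], [0.7441, -0.1531]), (0.68, [247.0, 170.0], [0.6878, -0.2968])]
scene film_reel [(0.57, [372.0, 240.0], [0.7342, 0.0766])]
side film_reel [(0.7, [172.0, 231.0], [0.7427, 0.0819])]
scene timer [(0.62, [88.0, 277.0], [0.4219, -0.565]), (0.27, [211.0, 252.0], [0.5222, -0.2812])]
side timer [(0.74, [344.0, 152.0], [0.4078, -0.5427])]
scene loupe [(0.98, [137.0, 309.0], [0.5824, -0.5134]), (0.31, [241.0, 295.0], [0.6883, -0.3024])]
side loupe [(0.42, [274.0, 236.0], [0.4721, 0.0046]), (0.35, [152.0, 333.0], [0.5923, 0.3863])]
scene can_a [(0.65, [211.0, 252.0], [0.5232, -0.281]), (0.53, [258.0, 224.0], [0.5066, -0.1251])]
side can_a [(0.62, [294.0, 183.0], [0.5114, -0.2717]), (0.61, [281.0, 211.0], [0.4943, -0.1093]), (0.42, [295.0, 159.0], [0.5603, -0.4291])]
```

View pics/crop.png

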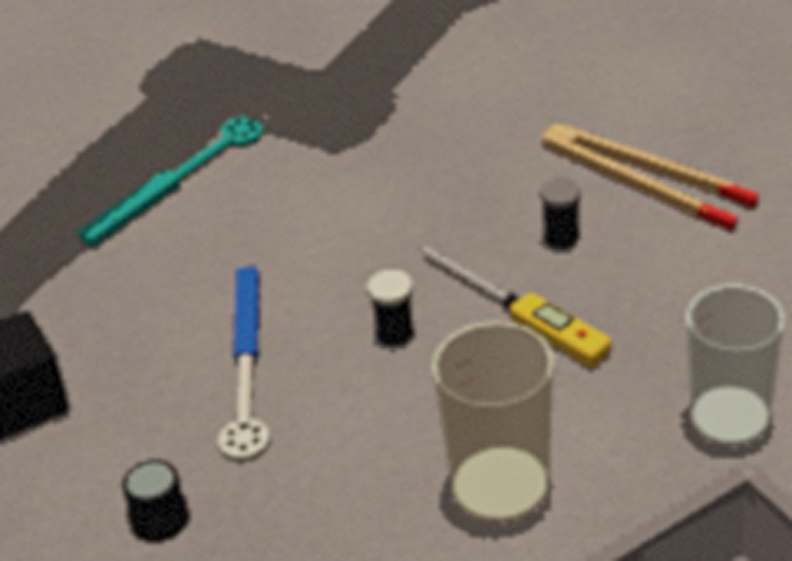

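The crop confirms it: blue-handled paddle with white disc; turquoise decoy at left; thermometer and tongs clear. Now planning the moves.

```bash
cat >> h.py <<'E'
def plan(p,yaw,n):
    s=sense();R=np.array(s['ee_rot']);P=np.array(s['tcp_pos']);p=np.array(p)
    y0=np.degrees(np.arctan2(R[1,0],R[0,0]));dy=(yaw-y0+180)%360-180
    L=[]
    for i in range(n):
        a=np.radians(y0+dy*i/n);x=np.array([np.cos(a),np.sin(a),0]);z=np.array([0,0,-1.]);M=np.array([x,np.cross(z,x),z])
        L.append(np.round(M@(p-P)/n*1000,1).tolist())
    print('pos',P.round(4),'yaw',round(y0,2),'tilt',R[2].round(4),'joints',np.round(s['joints'],0),'t',s['time_s'])
    print('linear',L,'rotz',round(-np.radians(dy)/n,4),'dist/row',np.linalg.norm(p-P)/n*1000)
E
python3 -c "
from h import *
plan((.427,-.3665,.16),152.7,8)"
```

```text
pos [ 0.1418 -0.6087  0.1878] yaw -166.89 tilt [ 0.e+00  1.e-04 -1.e+00] joints [-62.  22.   0.  -0. -68. -15.] t 2.1
linear [[-41.6, 21.4, 3.5], [-39.5, 25.0, 3.5], [-37.2, 28.4, 3.5], [-34.6, 31.5, 3.5], [-31.6, 34.4, 3.5], [-28.5, 37.1, 3.5], [-25.1, 39.5, 3.5], [-21.5, 41.5, 3.5]] rotz 0.0882 dist/row 46.900766030083616
```

Request:
step_arm --linear '[[-42,21,3.5],[-40,25,3.5],[-37,28,3.5],[-35,31.5,3.5],[-32,34,3.5],[-28.5,37,3.5],[-25,39.5,3.5],[-21.5,41.5,3.5],[0,0,0]]' --delta_rot '[[0,0,0.088],[0,0,0.088],[0,0,0.088],[0,0,0.088],[0,0,0.088],[0,0,0.088],[0,0,0.088],[0,0,0.088],[0,0,0]]' --grip '[60,60,60,60,60,60,60,60,60]'

```text
time_s: 3.22
tcp_pos: [0.4303, -0.3657, 0.1596]
ee_rot: [[-0.891, 0.454, 0.0], [0.454, 0.891, 0.0], [0.0, 0.0, -1.0]]
wrist_force: [0.1, -1.1, -0.2]
gripper_width: 0.689
gripper_force: 0.0
```

```bash
cat >> h.py <<'E'
def look(l,z=.007,name=None):
    c=cap('wrist')
    if name: save(c,name)
    for k in ('_tip','_end'):
        for d in landmark_of('wrist',l+k)[:2]: print(l+k,round(d['score'],2),np.round(d['point']),onz(c,d['point'],z))
    return c
E
python3 -c "
from h import *
s=sense();print(s['tcp_pos'],s['ee_rot'][0])
c=look('paddle',name='w1.png')
for m in silhouettes('wrist','paddle')[:2]:
    p=np.argwhere(m['mask'])[:,::-1][::7]
    q=np.array([onz(c,x,.007)[:2] for x in p]);r=cv2.minAreaRect(q.astype(np.float32)*1000);print(m['score'],m['point'],len(p),r)
"
```

```text
[ 0.43025645 -0.3656713   0.15960649] [-8.91022637e-01  4.53958873e-01  4.34634819e-05]
paddle_tip 0.41 [283. 233.] [ 0.4787 -0.39    0.007 ]
paddle_end 0.73 [284. 147.] [ 0.3923 -0.3437  0.007 ]
paddle_end 0.55 [161.  84.] [ 0.2778 -0.427   0.007 ]
0.8 [193.4, 44.4] 346 ((259.8150329589844, -377.3450012207031), (21.1240234375, 110.58488464355469), 18.434925079345703)
0.78 [280.9, 202.6] 263 ((462.7481384277344, -379.5532531738281), (18.54408073425293, 161.0129852294922), 61.33903121948242)
```

View pics/w1.png

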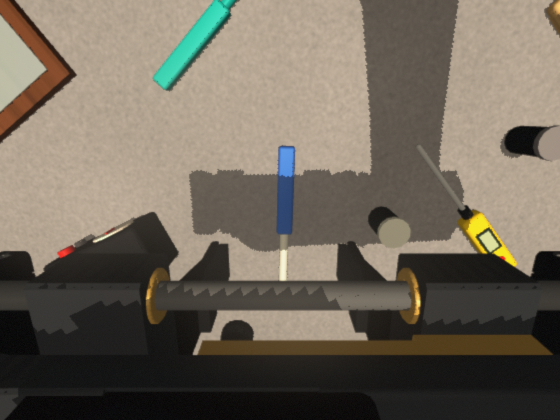

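```bash
python3 -c "
from h import *
plan((.4275,-.3622,.003),151.7,1)"
```

```text
pos [ 0.4277 -0.368   0.16  ] yaw 152.74 tilt [-1.e-04 -1.e-04 -1.e+00] joints [-24.  17. -11.   0. -62. -93.] t 3.425
linear [[2.8, 5.1, 157.0]] rotz 0.0181 dist/row 157.11442571546738
```

Request:
step_arm --linear '[[3,5,50],[0,0,55],[0,0,35],[0,0,17],[0,0,0],[0,0,0],[0,0,0],[0,0,0],[0,0,0]]' --delta_rot '[[0,0,0.018],[0,0,0],[0,0,0],[0,0,0],[0,0,0],[0,0,0],[0,0,0],[0,0,0],[0,0,0]]' --grip '[45,45,45,45,45,0,0,0,0]'

```text
time_s: 4.55
tcp_pos: [0.4281, -0.3617, 0.0033]
ee_rot: [[-0.881, 0.473, 0.001], [0.473, 0.881, -0.0], [-0.001, 0.0, -1.0]]
wrist_force: [-0.4, 0.2, -0.1]
gripper_width: 0.152
gripper_force: 0.0
```

```bash
python3 - <<'E'
from h import *
# tray fit from landmark averages (scene+side)
w=np.array([[.5049,.2869],[.5582,.2762],[.6244,.264],[.5307,.4001],[.5869,.3835],[.6642,.3561],[.4926,.3038],[.5541,.2832],[.6212,.2621],[.528,.4055],[.5902,.3954],[.6553,.3719]])
l=np.array([[-.02,.068],[-.02,0],[-.02,-.068],[.096,.068],[.096,0],[.096,-.068]]*2)
wc=w.mean(0);lc=l.mean(0);U,S,V=np.linalg.svd((l-lc).T@(w-wc));R=V.T@U.T
t=wc-R@lc;print('yaw',np.degrees(np.arctan2(R[1,0],R[0,0])),'origin',t,np.round((w-(l@R.T+t))*1000,1).tolist())
print(sense()['gripper_width']*87, sense()['tcp_pos'])
E
```

```text
yaw 73.44006363046344 origin [0.56506098 0.29596783] [[10.7, -9.3], [-1.2, -0.6], [-0.1, 6.6], [3.5, -7.3], [-5.5, -4.5], [6.6, -12.5], [-1.6, 7.6], [-5.3, 6.4], [-3.3, 4.7], [0.8, -1.9], [-2.2, 7.4], [-2.3, 3.3]]
13.23853588591257 [ 0.42809489 -0.36173044  0.00332403]
```

```bash
python3 - <<'E'
from h import *
a=cap('scene');b=cap('side');w=cap('wrist');s=sense();print(s['gripper_width']*87,s['gripper_force'])
r=lambda i:cv2.resize(i,(400,300),interpolation=cv2.INTER_CUBIC)
i=np.vstack([np.hstack([r(a['img'][190:310,90:250]),r(b['img'][130:205,270:370])]),np.hstack([r(w['img']),r(a['img'][130:220,330:450])])])
cv2.imwrite('pics/g1.png',i[:,:,::-1])
E
```

```text
3.6550953117525458 0.0
```

View pics/g1.png

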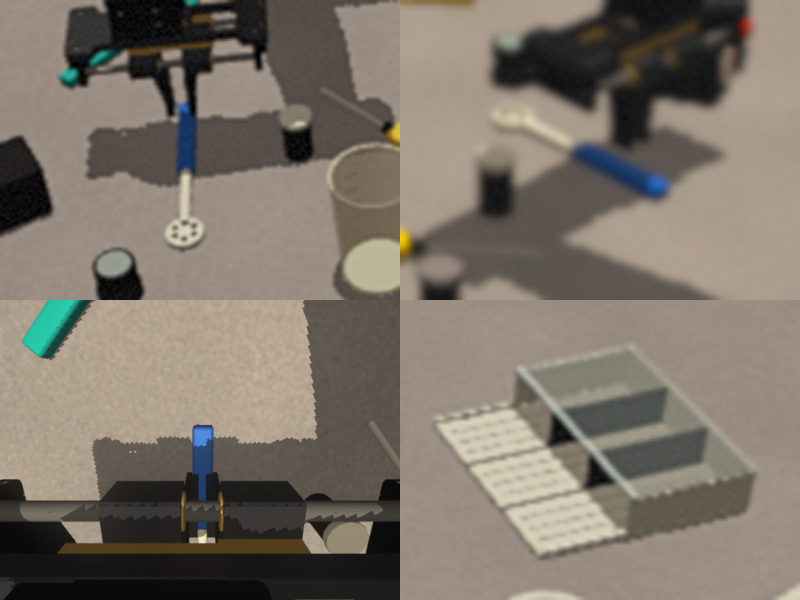

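```bash
python3 - <<'E'
from h import *
a=cap('scene');b=cap('side');w=cap('wrist');s=sense();P=s['tcp_pos'];print(P,s['gripper_width'])
print('tcp proj',proj(a,P),proj(b,P),proj(w,P))
x=tri([(a,(162,235.5)),(b,(327.5,166))]);print('tip tri',x,proj(a,x),proj(b,x))
for n,c in(('scene',a),('side',b)):
  for l in('paddle_tip','paddle_end'): print(n,l,[(d['score'],np.round(d['point'],1).tolist(),onz(c,d['point'],.007)) for d in landmark_of(n,l)[:3]])
E
python3 -c "
import cv2;from glob import glob
i=cv2.imread('pics/g1.png')" 
```

```text
[ 0.42786905 -0.36161605  0.00283455] 0.00902001254282269
tcp proj [np.float64(164.97350753686422), np.float64(243.48716797728406)] [np.float64(325.95742476884544), np.float64(173.60564854499367)] [np.float64(281.9861661084435), np.float64(237.1304468081896)]
tip tri [ 0.42529808 -0.36490722  0.03036583] [np.float64(161.92152611823514), np.float64(235.4435838866375)] [np.float64(327.4396471717492), np.float64(166.04329042459153)]
scene paddle_tip [(0.73, [163.5, 288.9], array([ 0.5704, -0.4395,  0.007 ])), (0.62, [167.1, 186.8], array([ 0.2181, -0.2442,  0.007 ]))]
scene paddle_end [(0.92, [164.1, 234.6], array([ 0.4003, -0.3491,  0.007 ])), (0.53, [116.3, 222.2], array([ 0.2784, -0.4282,  0.007 ])), (0.46, [163.1, 287.7], array([ 0.5664, -0.4385,  0.007 ]))]
side paddle_tip [(0.72, [295.6, 157.1], array([ 0.5596, -0.4323,  0.007 ])), (0.52, [389.5, 206.2], array([ 0.2008, -0.2326,  0.007 ])), (0.15, [173.4, 286.3], array([0.6182, 0.2638, 0.007 ]))]
side paddle_end [(0.72, [375.0, 171.1], array([ 0.2763, -0.4257,  0.007 ])), (0.48, [337.4, 177.8], array([ 0.3837, -0.3406,  0.007 ]))]
```

The fingers shut above the handle: they triangulate to z≈0.03, though the reported TCP says 0.003. I'll open, lower guardedly while watching the force, and check.

Request:
step_arm --linear '[[0,0,0],[0,0,0],[0,0,0],[0,0,0],[0,0,0],[0,0,8],[0,0,6],[0,0,0]]' --delta_rot '[[0,0,0],[0,0,0],[0,0,0],[0,0,0],[0,0,0],[0,0,0],[0,0,0],[0,0,0]]' --grip '[45,45,45,45,45,45,45,45]'

```text
time_s: 6.05
tcp_pos: [0.4272, -0.3614, -0.0121]
ee_rot: [[-0.881, 0.474, -0.002], [0.474, 0.881, 0.001], [0.002, -0.0, -1.0]]
wrist_force: [-0.3, 0.2, 0.1]
gripper_width: 0.515
gripper_force: 0.0
```

```bash
python3 - <<'E'
from h import *
a=cap('scene');b=cap('side');s=sense();P=s['tcp_pos'];print(P,s['gripper_width'],s['wrist_force'],s['joints'])
print('tcp proj',proj(a,P),proj(b,P))
r=lambda i:cv2.resize(i,(400,400),interpolation=cv2.INTER_CUBIC)
i=np.hstack([r(a['img'][195:275,125:205]),r(b['img'][130:210,290:370])])
cv2.imwrite('pics/g2.png',i[:,:,::-1])
E
```

```text
[ 0.42781088 -0.36167617 -0.01136035] 0.5180061419933711 [-1.00432662 -0.3230415  -1.09528632] [-2.36349851e+01  2.85948066e+01 -2.21913602e+01  6.65882308e-03
 -3.92351610e+01 -9.46239109e+01]
tcp proj [np.float64(165.65728063724225), np.float64(247.54442540458126)] [np.float64(325.7428876110662), np.float64(177.26302247377035)]
```

View pics/g2.png

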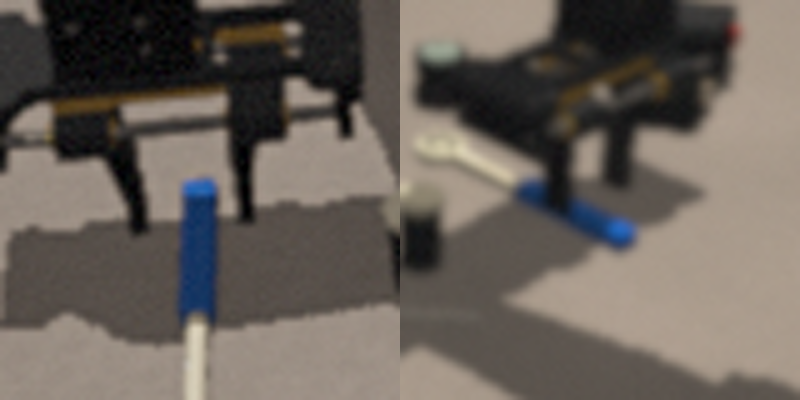

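Tips show at about (163.6,240.2) in the scene and (328,169.2) in the side view. The reported TCP is below the table without any contact, so there is a z offset.

```bash
python3 - <<'E'
from h import *
a=cap('scene');b=cap('side')
x=tri([(a,(163.6,240.2)),(b,(328,169.2))]);print(x,proj(a,x),proj(b,x))
l=tri([(a,(125+140/5,195+232/5)),(b,(290+160/5,130+208/5))]);r=tri([(a,(125+246/5,195+220/5)),(b,(290+220/5,130+185/5))]);print(l,r,np.linalg.norm(l-r))
E
```

```text
[ 0.42514094 -0.36491969  0.01641684] [np.float64(162.61892081109153), np.float64(239.50152644986593)] [np.float64(327.24296962793085), np.float64(169.7332448374019)]
[ 0.43288699 -0.38092103  0.01095007] [ 0.41779325 -0.34789109  0.02203909] 0.03797056821910903
```

Request:
step_arm --linear '[[0,0,5],[0,0,4],[0,0,3],[0,0,0]]' --delta_rot '[[0,0,0],[0,0,0],[0,0,0],[0,0,0]]' --grip '[45,45,45,45]'

```text
time_s: 6.75
tcp_pos: [0.4276, -0.3616, -0.0235]
ee_rot: [[-0.881, 0.473, -0.001], [0.473, 0.881, 0.0], [0.001, -0.0, -1.0]]
wrist_force: [0.6, 0.1, 0.6]
gripper_width: 0.515
gripper_force: 0.0
```

Request:
step_arm --linear '[[0,0,0],[0,0,0],[0,0,0],[0,0,0],[0,0,0]]' --delta_rot '[[0,0,0],[0,0,0],[0,0,0],[0,0,0],[0,0,0]]' --grip '[5,5,5,5,5]'

```text
time_s: 7.38
tcp_pos: [0.4279, -0.3617, -0.0231]
ee_rot: [[-0.881, 0.473, 0.0], [0.473, 0.881, -0.0], [-0.0, 0.0, -1.0]]
wrist_force: [0.5, 0.2, 0.3]
gripper_width: 0.195
gripper_force: 30.0
```

Gripped (17 mm, 30 N) with reported z ≈ -0.023 at the bench. Refining the tray from its corners in the last crop, which showed scene px front floor (340,165),(372,206.5) and cover top (364.5,151),(399.7,188.5),(436.5,181),(399.7,144).

```bash
cat >> h.py <<'E'
def rigid(l,w):
    l=np.array(l);w=np.array(w);wc=w.mean(0);lc=l.mean(0);U,S,V=np.linalg.svd((l-lc).T@(w-wc));R=V.T@U.T
    t=wc-R@lc;print('yaw',np.degrees(np.arctan2(R[1,0],R[0,0])),'origin',t.round(4),'res mm',np.round((w-(l@R.T+t))*1000,1).tolist());return R,t
E
python3 - <<'E'
from h import *
a=cap('scene')
L=[(-.1,.105,.004),(-.1,-.105,.004),(-.02,.105,.045),(-.02,-.105,.045),(.1,-.105,.045),(.1,.105,.045)]
p=[(340,165.4),(372,206.5),(364.5,151),(399.7,188.5),(436.5,181),(399.7,144)]
R,t=rigid([x[:2] for x in L],[onz(a,q,x[2])[:2] for q,x in zip(p,L)])
tw=lambda x,y:(R@[x,y]+t).round(4)
print('grasp start tray(-120,68)',tw(-.115,.068),'final(-64,68)',tw(-.064,.068))
yaw=np.degrees(np.arctan2(R[1,0],R[0,0]))
plan((.4279,-.3617,.10),151.7,2)
E
```

```text
yaw 72.39274366898871 origin [0.5684 0.2929] res mm [[-3.4, 3.4], [-0.1, 2.8], [2.4, -4.3], [-1.4, 4.2], [-0.2, -1.8], [2.7, -4.2]]
grasp start tray(-120,68) [0.4688 0.2038] final(-64,68) [0.4843 0.2524]
pos [ 0.428  -0.3617 -0.023 ] yaw 151.74 tilt [-2.e-04  0.e+00 -1.e+00] joints [-24.  30. -23.  -0. -38. -95.] t 7.425
linear [[0.0, -0.0, -61.5], [0.0, -0.0, -61.5]] rotz 0.0004 dist/row 61.51756521031667
```

```bash
cat >> h.py <<'E'
def path(p0,y0,p1,y1,n):  # y1-y0 taken as is (deg)
    p0=np.array(p0);p1=np.array(p1)
    for i in range(n):
        a=np.radians(y0+(y1-y0)*i/n);x=np.array([np.cos(a),np.sin(a),0]);z=np.array([0,0,-1.]);M=np.array([x,np.cross(z,x),z])
        print(np.round(M@(p1-p0)/n*1000,1).tolist(),end=', ')
    print('rotz',round(-np.radians(y1-y0)/n,4))
E
python3 -c "
from h import *
path((.428,-.3617,.1),151.74,(.445,.128,.08),253,11)"
```

```text
[19.7, 39.9, 1.8], [13.1, 42.6, 1.8], [6.1, 44.1, 1.8], [-1.0, 44.5, 1.8], [-8.2, 43.8, 1.8], [-15.1, 41.9, 1.8], [-21.6, 39.0, 1.8], [-27.5, 35.0, 1.8], [-32.8, 30.2, 1.8], [-37.2, 24.5, 1.8], [-40.6, 18.3, 1.8], rotz -0.1607
```

Request:
step_arm --linear '[[0,0,-60],[0,0,-60],[19.7,39.9,1.8],[13.1,42.6,1.8],[6.1,44.1,1.8],[-1.0,44.5,1.8],[-8.2,43.8,1.8],[-15.1,41.9,1.8],[-21.6,39.0,1.8],[-27.5,35.0,1.8]]' --delta_rot '[[0,0,0],[0,0,0],[0,0,-0.161],[0,0,-0.161],[0,0,-0.161],[0,0,-0.161],[0,0,-0.161],[0,0,-0.161],[0,0,-0.161],[0,0,-0.161]]' --grip '[5,5,5,5,5,5,5,5,5,5]'

```text
time_s: 8.68
tcp_pos: [0.4396, -0.0042, 0.0825]
ee_rot: [[-0.697, -0.717, 0.0], [-0.717, 0.697, 0.0], [-0.0, -0.0, -1.0]]
wrist_force: [0.9, 0.2, -1.1]
gripper_width: 0.195
gripper_force: 30.0
```

Request:
step_arm --linear '[[-32.8,30.2,1.8],[-37.2,24.5,1.8],[-40.6,18.3,1.8],[0,0,0],[0,0,0]]' --delta_rot '[[0,0,-0.161],[0,0,-0.161],[0,0,-0.161],[0,0,0],[0,0,0]]' --grip '[5,5,5,5,5]'

```text
time_s: 9.3
tcp_pos: [0.4435, 0.1277, 0.0768]
ee_rot: [[-0.289, -0.957, -0.001], [-0.957, 0.289, -0.0], [0.001, 0.001, -1.0]]
wrist_force: [-0.4, 0.4, -0.8]
gripper_width: 0.195
gripper_force: 30.0
```

```bash
python3 - <<'E'
from h import *
w=cap('wrist');a=cap('scene');b=cap('side')
save(w,'w2.png')
r=lambda i:cv2.resize(i,(400,300),interpolation=cv2.INTER_CUBIC)
i=np.vstack([np.hstack([r(a['img'][120:225,310:450]),r(b['img'][210:360,110:310])]),np.hstack([r(w['img']),r(a['img'])])])
cv2.imwrite('pics/p1.png',i[:,:,::-1])
for l in('paddle_tip','paddle_end'):
  q=[(n,landmark_of(n,l)[:2]) for n in('scene','side')]
  for n,ds in q: print(n,l,[(round(d['score'],2),np.round(d['point'],1).tolist()) for d in ds])
plan((.445,.128,-.017),253,1)
E
```

```text
scene paddle_tip [(0.6, [167.7, 183.7]), (0.58, [367.9, 137.7])]
side paddle_tip [(0.66, [388.7, 210.1]), (0.6, [214.2, 275.9])]
scene paddle_end [(0.88, [302.3, 154.4]), (0.57, [115.1, 218.1])]
side paddle_end [(0.63, [276.6, 225.9]), (0.54, [374.4, 173.0])]
pos [0.4441 0.1274 0.0771] yaw -106.86 tilt [-1.e-04 -0.e+00 -1.e+00] joints [ 36.  13. -31.  -0. -46. -53.] t 9.65
linear [[-0.9, -0.7, 94.1]] rotz 0.0024 dist/row 94.13582412797251
```

View pics/p1.png

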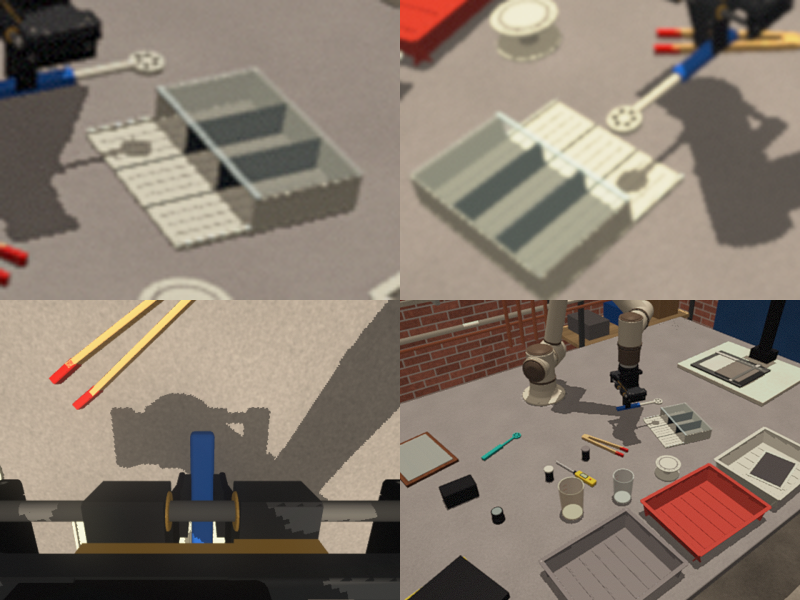

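The paddle is held level and pointing at lane 1. Triangulating its tip and end against the tray.

```bash
cat >> h.py <<'E'
TY=np.radians(73.);TO=np.array([.567,.294])
TR=np.array([[np.cos(TY),-np.sin(TY)],[np.sin(TY),np.cos(TY)]])
tray=lambda p:np.round(TR.T@(np.array(p)[:2]-TO),4)
world=lambda x,y:np.round(TR@[x,y]+TO,4)
E
python3 - <<'E'
from h import *
a=cap('scene');b=cap('side')
T=tri([(a,(367.9,137.7)),(b,(214.2,275.9))]);E=tri([(a,(302.3,154.4)),(b,(276.6,225.9))])
print(T,E,np.linalg.norm(T-E),np.degrees(np.arctan2(*(T-E)[1::-1])),tray(T),tray(E))
E
```

```text
[0.48616042 0.28743768 0.1073505 ] [0.43162198 0.08373953 0.10131055] 0.21095936992281533 75.01110423106854 [-0.0299  0.0754] [-0.2407  0.068 ]
```

Request:
step_arm --linear '[[0,-3,45],[0,0,35],[0,0,13],[0,0,0],[-25,0,0],[-25,0,0],[-25,0,0],[-20,0,0],[0,0,0]]' --delta_rot '[[0,0,0],[0,0,0],[0,0,0],[0,0,0],[0,0,0],[0,0,0],[0,0,0],[0,0,0],[0,0,0]]' --grip '[5,5,5,5,5,5,5,5,5]'

```text
time_s: 10.88
tcp_pos: [0.4753, 0.2205, -0.0155]
ee_rot: [[-0.287, -0.958, 0.002], [-0.958, 0.287, 0.001], [-0.002, -0.001, -1.0]]
wrist_force: [0.2, -0.2, 0.3]
gripper_width: 0.193
gripper_force: 30.0
```

```bash
python3 - <<'E'
from h import *
a=cap('scene');b=cap('side')
r=lambda i:cv2.resize(i,(400,300),interpolation=cv2.INTER_CUBIC)
i=np.hstack([r(a['img'][110:215,310:450]),r(b['img'][210:360,110:310])])
cv2.imwrite('pics/p2.png',i[:,:,::-1])
P={}
for l in('paddle_tip','paddle_end'):
  for n,c in(('scene',a),('side',b)): print(n,l,[(round(d['score'],2),np.round(d['point'],1).tolist(),tray(onz(c,d['point'],.014))) for d in landmark_of(n,l)[:2]])
s=sense();print(s['tcp_pos'],s['wrist_force'],tray(s['tcp_pos']))
E
```

```text
scene paddle_tip [(0.86, [167.4, 187.2], array([-0.6172,  0.1644]))]
side paddle_tip [(0.75, [389.6, 205.4], array([-0.6046,  0.1983]))]
scene paddle_end [(0.77, [117.7, 221.0], array([-0.7707,  0.0597])), (0.72, [258.5, 223.7], array([-0.4212, -0.0786]))]
side paddle_end [(0.61, [310.5, 227.3], array([-0.3802,  0.0737])), (0.5, [249.0, 276.9], array([-0.1373,  0.0658]))]
[ 0.47402373  0.21735221 -0.01595037] [-0.84882693 -0.34548234 -0.33338305] [-0.1005  0.0665]
```

View pics/p2.png

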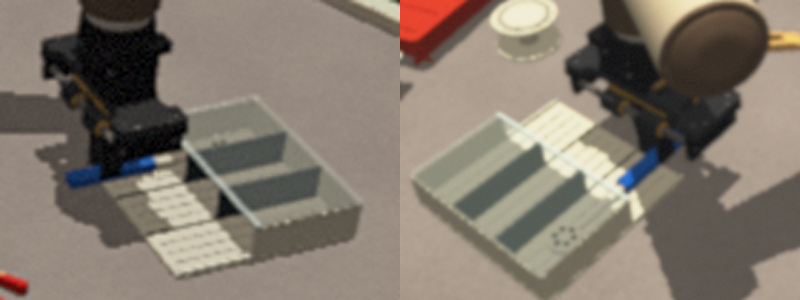

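The disc is visible under lane 1's cover, at about (565,237) in the right panel, and the handle is outside. Advancing to the stop.

Request:
step_arm --linear '[[-12,0,0],[-12,0,0],[0,0,2],[-3,0,0],[-3,0,0],[0,0,0]]' --delta_rot '[[0,0,0],[0,0,0],[0,0,0],[0,0,0],[0,0,0],[0,0,0]]' --grip '[5,5,5,5,5,5]'

```text
time_s: 11.92
tcp_pos: [0.4831, 0.2469, -0.0179]
ee_rot: [[-0.289, -0.957, 0.0], [-0.957, 0.289, 0.0], [-0.0, -0.0, -1.0]]
wrist_force: [-0.2, 0.2, -0.1]
gripper_width: 0.189
gripper_force: 30.0
```

Request:
step_arm --linear '[[-2,0,0],[-2,0,0],[-1,0,0],[0,0,0]]' --delta_rot '[[0,0,0],[0,0,0],[0,0,0],[0,0,0]]' --grip '[5,5,5,5]'

```text
time_s: 12.42
tcp_pos: [0.4845, 0.2517, -0.018]
ee_rot: [[-0.289, -0.957, -0.0], [-0.957, 0.289, 0.0], [-0.0, 0.0, -1.0]]
wrist_force: [0.2, 0.2, 1.0]
gripper_width: 0.194
gripper_force: 30.0
```

Request:
step_arm --linear '[[-2,0,0],[-2,0,0],[-1,0,0],[0,0,0]]' --delta_rot '[[0,0,0],[0,0,0],[0,0,0],[0,0,0]]' --grip '[5,5,5,5]'

```text
time_s: 12.92
tcp_pos: [0.485, 0.2553, -0.0184]
ee_rot: [[-0.289, -0.957, -0.002], [-0.957, 0.289, -0.002], [0.002, 0.001, -1.0]]
wrist_force: [-1.2, -3.7, -0.1]
gripper_width: 0.194
gripper_force: 30.0
```

Request:
step_arm --linear '[[-2,0,0],[-1,0,0],[0,0,0]]' --delta_rot '[[0,0,0],[0,0,0],[0,0,0]]' --grip '[5,5,5]'

```text
time_s: 13.3
tcp_pos: [0.484, 0.2556, -0.0191]
ee_rot: [[-0.29, -0.957, -0.007], [-0.957, 0.29, -0.006], [0.008, 0.004, -1.0]]
wrist_force: [-2.2, -7.5, 0.7]
gripper_width: 0.19
gripper_force: 30.0
```

```bash
python3 -c "
from h import *
path((.484,.2556,.09),253.1,(.555,-.195,.11),375,12)"
```

```text
[34.2, -16.6, -1.7], [36.6, -10.3, -1.7], [37.8, -3.7, -1.7], [37.9, 3.1, -1.7], [36.8, 9.7, -1.7], [34.5, 16.0, -1.7], [31.1, 21.9, -1.7], [26.8, 27.0, -1.7], [21.6, 31.3, -1.7], [15.7, 34.6, -1.7], [9.4, 36.8, -1.7], [2.7, 37.9, -1.7], rotz -0.1773
```

Request:
step_arm --linear '[[2,0,0],[0,0,0],[0,0,0],[0,0,0],[0,0,-30],[0,0,-60],[0,0,-20]]' --delta_rot '[[0,0,0],[0,0,0],[0,0,0],[0,0,0],[0,0,0],[0,0,0],[0,0,0]]' --grip '[17,30,32,32,32,32,32]'

```text
time_s: 14.18
tcp_pos: [0.4885, 0.2595, 0.0963]
ee_rot: [[-0.288, -0.958, 0.007], [-0.958, 0.288, 0.005], [-0.007, -0.005, -1.0]]
wrist_force: [0.1, 0.8, 0.1]
gripper_width: 0.367
gripper_force: 0.0
```

Request:
step_arm --linear '[[34.2,-16.6,-1.7],[36.6,-10.3,-1.7],[37.8,-3.7,-1.7],[37.9,3.1,-1.7],[36.8,9.7,-1.7],[34.5,16.0,-1.7],[31.1,21.9,-1.7],[26.8,27.0,-1.7],[21.6,31.3,-1.7],[15.7,34.6,-1.7]]' --delta_rot '[[0,0,-0.177],[0,0,-0.177],[0,0,-0.177],[0,0,-0.177],[0,0,-0.177],[0,0,-0.177],[0,0,-0.177],[0,0,-0.177],[0,0,-0.177],[0,0,-0.177]]' --grip '[50,50,50,50,50,50,50,50,50,50]'

```text
time_s: 15.42
tcp_pos: [0.5465, -0.1191, 0.1095]
ee_rot: [[0.996, -0.087, 0.002], [-0.087, -0.996, 0.0], [0.002, -0.0, -1.0]]
wrist_force: [-0.0, 0.9, 0.1]
gripper_width: 0.57
gripper_force: 0.0
```

Request:
step_arm --linear '[[9.4,36.8,-1.7],[2.7,37.9,-1.7],[0,0,0],[0,0,0],[0,0,0]]' --delta_rot '[[0,0,-0.177],[0,0,-0.177],[0,0,0],[0,0,0],[0,0,0]]' --grip '[50,50,50,50,50]'

```text
time_s: 16.05
tcp_pos: [0.5575, -0.1922, 0.1125]
ee_rot: [[0.966, 0.258, 0.0], [0.258, -0.966, 0.0], [0.0, -0.0, -1.0]]
wrist_force: [0.5, 0.8, 0.0]
gripper_width: 0.577
gripper_force: 0.0
```

```bash
python3 - <<'E'
from h import *
c=look('thermometer',z=.009)
for m in silhouettes('wrist','thermometer')[:2]:
    p=np.argwhere(m['mask'])[:,::-1][::9]
    q=np.array([onz(c,x,.012)[:2] for x in p]);r=cv2.minAreaRect(q.astype(np.float32)*1000);print(round(m['score'],2),m['point'],len(p),r)
# yellow body
hsv=cv2.cvtColor(c['img'],cv2.COLOR_RGB2HSV);k=cv2.inRange(hsv,(18,120,80),(35,255,255))
n,_,st,ce=cv2.connectedComponentsWithStats(k)
lab=_
for i in np.argsort(-st[1:,4])[:2]+1:
    p=np.argwhere(lab==i)[:,::-1][::5];q=np.array([onz(c,x,.018)[:2] for x in p])
    print('yellow',st[i].tolist(),cv2.minAreaRect(q.astype(np.float32)*1000))
plan((.595,-.184,.1),15,1)
save(c,'w3.png')
a=cap('scene');b=cap('side')
for l in('paddle_tip','paddle_end'):
  for n,c in(('scene',a),('side',b)): print(n,l,[(round(d['score'],2),np.round(d['point'],1).tolist(),tray(onz(c,d['point'],.011))) for d in landmark_of(n,l)[:2]])
E
```

```text
thermometer_end 0.86 [286. 108.] [ 0.6384 -0.1729  0.009 ]
0.94 [281.0, 163.6] 351 ((556.4317016601562, -191.3766632080078), (168.3963623046875, 26.023822784423828), 12.75459098815918)
0.74 [85.2, 183.4] 469 ((514.34814453125, -3.8125686645507812), (128.0093994140625, 49.79331970214844), 21.938488006591797)
yellow [177, 335, 353, 20, 5146] ((420.1544494628906, -306.82745361328125), (24.66722869873047, 381.3342590332031), 14.904948234558105)
yellow [270, 108, 31, 93, 1959] ((597.8912963867188, -182.19631958007812), (83.21016693115234, 25.661985397338867), 13.475746154785156)
pos [ 0.5575 -0.1925  0.1126] yaw 14.96 tilt [ 2.e-04  0.e+00 -1.e+00] joints [ -3.  22. -11.  -0. -57. 108.] t 16.25
linear [[38.4, 1.4, 12.6]] rotz -0.0007 dist/row 40.433589669924395
scene paddle_tip [(0.63, [402.4, 159.9], array([0.0906, 0.0612])), (0.59, [168.3, 186.7], array([-0.6139,  0.17  ]))]
side paddle_tip []
scene paddle_end [(0.61, [115.4, 221.4], array([-0.7768,  0.0639])), (0.47, [339.6, 173.6], array([-0.1214,  0.0606]))]
side paddle_end [(0.82, [240.6, 287.8], array([-0.1018,  0.0716])), (0.74, [296.0, 151.3], array([-0.7281, -0.2263]))]
```

Body fits its true size (83×26 at (0.598,-0.182), yaw ≈14°), so I'm grasping near tool x=-39.

Request:
step_arm --linear '[[28,0,20],[0,0,50],[0,0,40],[0,0,20],[0,0,0],[0,0,0],[0,0,0],[0,0,0],[0,0,0]]' --delta_rot '[[0,0,0.017],[0,0,0],[0,0,0],[0,0,0],[0,0,0],[0,0,0],[0,0,0],[0,0,0],[0,0,0]]' --grip '[50,50,50,50,50,10,10,10,10]'

```text
time_s: 17.68
tcp_pos: [0.5854, -0.1862, -0.0162]
ee_rot: [[0.97, 0.241, 0.002], [0.241, -0.97, -0.0], [0.002, 0.001, -1.0]]
wrist_force: [0.1, 1.1, 5.4]
gripper_width: 0.204
gripper_force: 2.7
```

```bash
python3 -c "
from h import *
print(world(-.165,0),world(-.037,0),sense()['gripper_width']*87,sense()['gripper_force'])
w=world(-.175,0)
path((.585,-.1855,.1),374,(w[0],w[1],.08),253,12)"
```

```text
[0.5188 0.1362] [0.5562 0.2586] 17.7860231424606 2.699294462800026
[0.7, -26.6, 1.7], [-4.0, -26.3, 1.7], [-8.5, -25.2, 1.7], [-12.8, -23.4, 1.7], [-16.7, -20.8, 1.7], [-20.1, -17.5, 1.7], [-22.8, -13.7, 1.7], [-24.9, -9.5, 1.7], [-26.2, -5.0, 1.7], [-26.6, -0.3, 1.7], [-26.3, 4.3, 1.7], [-25.1, 8.9, 1.7], rotz 0.176
```

The fingers rode on the top (17.8 mm < 26). Reopening, going lower, and closing again.

Request:
step_arm --linear '[[0,0,-6],[0,0,0],[0,0,0],[0,0,0],[0,0,8],[0,0,6],[0,0,0]]' --delta_rot '[[0,0,0],[0,0,0],[0,0,0],[0,0,0],[0,0,0],[0,0,0],[0,0,0]]' --grip '[48,48,48,48,48,48,48]'

```text
time_s: 18.55
tcp_pos: [0.5838, -0.186, -0.0266]
ee_rot: [[0.971, 0.241, -0.002], [0.241, -0.971, 0.0], [-0.002, -0.001, -1.0]]
wrist_force: [0.8, -1.1, -0.0]
gripper_width: 0.555
gripper_force: 0.0
```

Request:
step_arm --linear '[[0,0,0],[0,0,0],[0,0,0],[0,0,0],[0,0,0]]' --delta_rot '[[0,0,0],[0,0,0],[0,0,0],[0,0,0],[0,0,0]]' --grip '[10,10,10,10,10]'

```text
time_s: 19.18
tcp_pos: [0.5847, -0.1861, -0.0253]
ee_rot: [[0.971, 0.241, 0.0], [0.241, -0.971, -0.0], [0.0, 0.0, -1.0]]
wrist_force: [-0.1, -0.2, -0.2]
gripper_width: 0.293
gripper_force: 30.0
```

Request:
step_arm --linear '[[0,0,-60],[0,0,-60],[0.7,-26.6,0],[-4.0,-26.3,0],[-8.5,-25.2,0],[-12.8,-23.4,1],[-16.7,-20.8,1],[-20.1,-17.5,2],[-22.8,-13.7,2],[-24.9,-9.5,2]]' --delta_rot '[[0,0,0],[0,0,0],[0,0,0.176],[0,0,0.176],[0,0,0.176],[0,0,0.176],[0,0,0.176],[0,0,0.176],[0,0,0.176],[0,0,0.176]]' --grip '[10,10,10,10,10,10,10,10,10,10]'

```text
time_s: 20.42
tcp_pos: [0.5381, 0.0228, 0.0863]
ee_rot: [[0.389, -0.921, -0.0], [-0.921, -0.389, 0.0], [-0.0, 0.0, -1.0]]
wrist_force: [-0.4, 0.2, -0.7]
gripper_width: 0.295
gripper_force: 30.0
```

Request:
step_arm --linear '[[-26.2,-5.0,2],[-26.6,-0.3,2],[-26.3,4.3,2],[-25.1,8.9,2],[0,0,0],[0,0,0]]' --delta_rot '[[0,0,0.176],[0,0,0.176],[0,0,0.176],[0,0,0.176],[0,0,0],[0,0,0]]' --grip '[10,10,10,10,10,10]'

```text
time_s: 21.18
tcp_pos: [0.5155, 0.1257, 0.0784]
ee_rot: [[-0.292, -0.956, -0.0], [-0.956, 0.292, -0.0], [0.0, 0.0, -1.0]]
wrist_force: [0.6, 0.7, -0.7]
gripper_width: 0.296
gripper_force: 30.0
```

```bash
cat >> h.py <<'E'
def both(l,z,k=2):
    a=cap('scene');b=cap('side');D={}
    for s in('_tip','_end'):
        q=[landmark_of(n,l+s)[:k] for n in('scene','side')]
        for n,c,ds in zip(('scene','side'),(a,b),q): print(n,l+s,[(round(d['score'],2),np.round(d['point'],1).tolist(),'tray',tray(onz(c,d['point'],z)).tolist()) for d in ds])
        for x in q[0]:
            for y in q[1]:
                X=tri([(a,x['point']),(b,y['point'])]);e=np.hypot(*(np.array(proj(a,X))-x['point']))
                if e<4: print('   tri',X.round(4),'tray',tray(X),'err',round(e,1))
    return a,b
E
python3 - <<'E'
from h import *
s=sense();print(s['tcp_pos'],tray(s['tcp_pos']))
both('thermometer',.12)
w=world(-.175,0)
plan((w[0],w[1],-.018),253,1)
E
```

```text
[0.51547058 0.12570273 0.07838813] [-1.76e-01  1.00e-04]
scene thermometer_tip [(0.66, [375.5, 152.5], 'tray', [-0.0574, -0.0191]), (0.4, [259.7, 223.3], 'tray', [-0.4548, -0.1971])]
side thermometer_tip [(0.74, [192.7, 256.3], 'tray', [-0.0342, 0.0079]), (0.57, [187.8, 303.2], 'tray', [0.0583, 0.0972])]
   tri [0.557  0.25   0.1071] tray [-0.045  -0.0033] err 0.8
scene thermometer_end [(0.72, [317.0, 162.8], 'tray', [-0.2297, -0.0104]), (0.56, [87.8, 278.7], 'tray', [-0.85, -0.2443])]
side thermometer_end [(0.83, [253.7, 214.0], 'tray', [-0.2256, 0.0108]), (0.66, [310.7, 228.0], 'tray', [-0.2622, 0.15])]
   tri [0.4976 0.0767 0.1131] tray [-0.2281  0.0029] err 1.6
pos [0.5157 0.1255 0.0785] yaw -107.11 tilt [-0. -0. -1.] joints [ 31.  19. -21.  -0. -49. -48.] t 21.475
linear [[-1.1, 0.3, 96.5]] rotz -0.0019 dist/row 96.49910063703172
```

Request:
step_arm --linear '[[0,0,50],[0,0,33],[0,0,13],[0,0,0],[-28,0,0],[-28,0,0],[-28,0,0],[-21,0,0],[-10,0,0],[0,0,0]]' --delta_rot '[[0,0,0],[0,0,0],[0,0,0],[0,0,0],[0,0,0],[0,0,0],[0,0,0],[0,0,0],[0,0,0],[0,0,0]]' --grip '[10,10,10,10,10,10,10,10,10,10]'

```text
time_s: 22.72
tcp_pos: [0.5495, 0.2365, -0.0174]
ee_rot: [[-0.293, -0.956, 0.0], [-0.956, 0.293, 0.0], [-0.0, -0.0, -1.0]]
wrist_force: [-0.1, -0.8, -0.3]
gripper_width: 0.295
gripper_force: 30.0
```

Request:
step_arm --linear '[[0,0,2],[-4,0,0],[-4,0,0],[-4,0,0],[-3,0,0],[0,0,0]]' --delta_rot '[[0,0,0],[0,0,0],[0,0,0],[0,0,0],[0,0,0],[0,0,0]]' --grip '[10,10,10,10,10,10]'

```text
time_s: 23.48
tcp_pos: [0.5539, 0.2506, -0.0196]
ee_rot: [[-0.293, -0.956, 0.0], [-0.956, 0.293, 0.0], [-0.0, -0.0, -1.0]]
wrist_force: [-0.4, -0.6, 0.2]
gripper_width: 0.297
gripper_force: 30.0
```

Request:
step_arm --linear '[[-3,0,0],[-2,0,0],[-2,0,0],[0,0,0]]' --delta_rot '[[0,0,0],[0,0,0],[0,0,0],[0,0,0]]' --grip '[10,10,10,10]'

```text
time_s: 23.98
tcp_pos: [0.5559, 0.2572, -0.0195]
ee_rot: [[-0.293, -0.956, 0.0], [-0.956, 0.293, 0.0], [-0.0, -0.0, -1.0]]
wrist_force: [-0.3, 0.1, -1.6]
gripper_width: 0.293
gripper_force: 30.0
```

Request:
step_arm --linear '[[-2,0,0],[-2,0,0],[-1,0,0],[0,0,0]]' --delta_rot '[[0,0,0],[0,0,0],[0,0,0],[0,0,0]]' --grip '[10,10,10,10]'

```text
time_s: 24.48
tcp_pos: [0.5559, 0.2596, -0.0202]
ee_rot: [[-0.295, -0.956, -0.004], [-0.956, 0.295, -0.003], [0.004, 0.003, -1.0]]
wrist_force: [-0.7, -5.4, 0.5]
gripper_width: 0.295
gripper_force: 30.0
```

Request:
step_arm --linear '[[-2,0,0],[-1,0,0],[0,0,0]]' --delta_rot '[[0,0,0],[0,0,0],[0,0,0]]' --grip '[10,10,10]'

```text
time_s: 24.85
tcp_pos: [0.5552, 0.26, -0.0208]
ee_rot: [[-0.296, -0.955, -0.008], [-0.955, 0.296, -0.007], [0.009, 0.005, -1.0]]
wrist_force: [-1.3, -10.7, 1.2]
gripper_width: 0.293
gripper_force: 30.0
```

```bash
python3 -c "
from h import *
path((.556,.26,.09),253,(.445,-.028,.115),198.3,8)"
```

```text
[38.5, 2.7, -3.1], [38.5, -1.9, -3.1], [38.0, -6.4, -3.1], [37.0, -10.9, -3.1], [35.4, -15.2, -3.1], [33.4, -19.4, -3.1], [30.8, -23.2, -3.1], [27.9, -26.7, -3.1], rotz 0.1193
```

Request:
step_arm --linear '[[2.5,0,0],[0,0,0],[0,0,0],[0,0,0],[0,0,-30],[0,0,-60],[0,0,-20]]' --delta_rot '[[0,0,0],[0,0,0],[0,0,0],[0,0,0],[0,0,0],[0,0,0],[0,0,0]]' --grip '[26,37,37,37,37,37,37]'

```text
time_s: 25.72
tcp_pos: [0.5597, 0.2641, 0.095]
ee_rot: [[-0.292, -0.956, 0.007], [-0.956, 0.292, 0.004], [-0.006, -0.005, -1.0]]
wrist_force: [1.0, 0.1, 0.1]
gripper_width: 0.423
gripper_force: 0.0
```

Request:
step_arm --linear '[[38.5,2.7,-3.1],[38.5,-1.9,-3.1],[38.0,-6.4,-3.1],[37.0,-10.9,-3.1],[35.4,-15.2,-3.1],[33.4,-19.4,-3.1],[30.8,-23.2,-3.1],[27.9,-26.7,-3.1],[0,0,0],[0,0,0]]' --delta_rot '[[0,0,0.119],[0,0,0.119],[0,0,0.119],[0,0,0.119],[0,0,0.119],[0,0,0.119],[0,0,0.119],[0,0,0.119],[0,0,0],[0,0,0]]' --grip '[48,48,48,48,48,48,48,48,48,48]'

```text
time_s: 26.98
tcp_pos: [0.4472, -0.0253, 0.1156]
ee_rot: [[-0.949, -0.316, 0.001], [-0.316, 0.949, 0.0], [-0.001, -0.0, -1.0]]
wrist_force: [1.8, 0.4, -0.6]
gripper_width: 0.554
gripper_force: 0.0
```

```bash
python3 - <<'E'
from h import *
c=look('tongs')
for m in silhouettes('wrist','tongs')[:2]:
    p=np.argwhere(m['mask'])[:,::-1][::9];print(p.min(0),p.max(0))
    q=np.array([onz(c,x,.012)[:2] for x in p]);r=cv2.minAreaRect(q.astype(np.float32)*1000);print(round(m['score'],2),m['point'],len(p),r)
both('thermometer',.011); both('tongs',.007)
s=sense();print(s['tcp_pos'])
save(c,'w4.png')
E
```

```text
tongs_tip 0.63 [286. 316.] [0.5751 0.0213 0.007 ]
tongs_end 0.8 [280. 127.] [ 0.3848 -0.048   0.007 ]
[267 128] [305 318]
0.9 [273.7, 192.5] 295 ((479.9593505859375, -13.991279602050781), (200.14129638671875, 40.10403823852539), 20.944293975830078)
scene thermometer_tip [(0.35, [342.1, 170.4], 'tray', [-0.1074, 0.0732])]
side thermometer_tip []
scene thermometer_end [(0.42, [343.6, 171.0], 'tray', [-0.1045, 0.0689])]
side thermometer_end [(0.61, [217.1, 278.6], 'tray', [-0.0901, 0.008])]
scene tongs_tip []
side tongs_tip [(0.76, [236.7, 228.7], 'tray', [-0.2613, -0.0888])]
scene tongs_end [(0.73, [254.5, 189.1], 'tray', [-0.3816, 0.0791]), (0.59, [402.1, 159.1], 'tray', [0.0956, 0.0704])]
side tongs_end [(0.89, [311.7, 232.0], 'tray', [-0.3726, 0.083])]
   tri [ 0.3786 -0.0447  0.0035] tray [-0.379   0.0812] err 0.8
[ 0.44652213 -0.02570452  0.11526741]
```

View pics/w4.png

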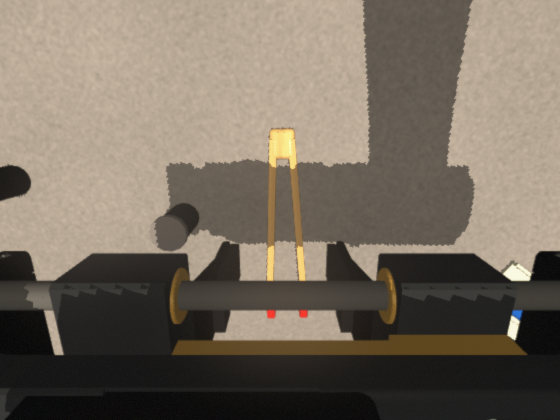

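The tongs lie with the block at (282,128) and tips at about (287,316) in the wrist view, clear of the can at (175,232). Descending on the block.

Request:
step_arm --linear '[[50,-1.4,10],[0,0,50],[0,0,45],[0,0,25],[0,0,10],[0,0,0],[0,0,0],[0,0,0],[0,0,0],[0,0,0]]' --delta_rot '[[0,0,-0.028],[0,0,0],[0,0,0],[0,0,0],[0,0,0],[0,0,0],[0,0,0],[0,0,0],[0,0,0],[0,0,0]]' --grip '[48,48,48,48,48,48,10,10,10,10]'

```text
time_s: 29.02
tcp_pos: [0.4, -0.0426, -0.0242]
ee_rot: [[-0.94, -0.342, 0.001], [-0.342, 0.94, 0.0], [-0.001, -0.0, -1.0]]
wrist_force: [-1.1, 0.7, 5.8]
gripper_width: 0.276
gripper_force: 29.9
```

Request:
step_arm --linear '[[0,0,0]]' --delta_rot '[[0,0,0]]' --grip '[10]'

```text
time_s: 29.15
tcp_pos: [0.4, -0.0427, -0.0242]
ee_rot: [[-0.94, -0.342, 0.001], [-0.342, 0.94, 0.0], [-0.001, -0.0, -1.0]]
wrist_force: [-0.0, 0.8, 6.3]
gripper_width: 0.271
gripper_force: 29.9
```

```bash
python3 -c "
from h import *
w=world(-.225,-.068);s=sense();print(w,s['tcp_pos'])
path((.399,-.043,.095),200,(w[0],w[1],.085),253,7)"
```

```text
[0.5662 0.059 ] [ 0.39997488 -0.04265369 -0.02419565]
[-27.4, 5.5, 1.4], [-27.9, 1.9, 1.4], [-27.9, -1.8, 1.4], [-27.4, -5.5, 1.4], [-26.5, -9.1, 1.4], [-25.0, -12.5, 1.4], [-23.2, -15.7, 1.4], rotz -0.1321
```

Request:
step_arm --linear '[[0,0,-60],[0,0,-60],[-27.4,5.5,1.4],[-27.9,1.9,1.4],[-27.9,-1.8,1.4],[-27.4,-5.5,1.4],[-26.5,-9.1,1.4],[-25.0,-12.5,1.4],[-23.2,-15.7,1.4],[0,0,0]]' --delta_rot '[[0,0,0],[0,0,0],[0,0,-0.132],[0,0,-0.132],[0,0,-0.132],[0,0,-0.132],[0,0,-0.132],[0,0,-0.132],[0,0,-0.132],[0,0,0]]' --grip '[10,10,10,10,10,10,10,10,10,10]'

```text
time_s: 30.4
tcp_pos: [0.5676, 0.0598, 0.0845]
ee_rot: [[-0.293, -0.956, -0.001], [-0.956, 0.293, -0.0], [0.0, 0.001, -1.0]]
wrist_force: [-0.2, -0.8, -1.1]
gripper_width: 0.276
gripper_force: 29.9
```

Request:
step_arm --linear '[[0,0,0]]' --delta_rot '[[0,0,0]]' --grip '[10]'

```text
time_s: 30.52
tcp_pos: [0.5657, 0.0587, 0.0848]
ee_rot: [[-0.295, -0.956, -0.002], [-0.956, 0.295, -0.0], [0.001, 0.002, -1.0]]
wrist_force: [0.6, -0.5, -1.0]
gripper_width: 0.272
gripper_force: 30.0
```

```bash
python3 - <<'E'
from h import *
s=sense();print(s['tcp_pos'],tray(s['tcp_pos']),s['gripper_width'])
both('tongs',.12)
w=world(-.225,-.068);plan((w[0],w[1],-.0165),253,1)
E
```

```text
[0.5656639  0.05868857 0.08481406] [-0.2254 -0.0675] 0.2715542526170645
scene tongs_tip [(0.69, [414.3, 170.2], 'tray', [-0.0013, -0.1307]), (0.66, [387.2, 161.0], 'tray', [-0.0475, -0.0675])]
side tongs_tip [(0.85, [172.5, 241.2], 'tray', [-0.041, -0.0648])]
   tri [0.6172 0.2325 0.1179] tray [-0.0441 -0.066 ] err 0.7
scene tongs_end [(0.82, [321.7, 175.4], 'tray', [-0.2411, -0.0688])]
side tongs_end [(0.62, [236.6, 202.4], 'tray', [-0.2375, -0.0559]), (0.35, [149.3, 335.0], 'tray', [0.1451, 0.0987])]
   tri [0.5554 0.0467 0.1156] tray [-0.2399 -0.0613] err 0.8
pos [0.5664 0.0588 0.0857] yaw -107.1 tilt [-1.e-04 -2.e-04 -1.e+00] joints [ 22.  22. -16.  -0. -52. -39.] t 30.825
linear [[-0.1, 0.3, 102.2]] rotz -0.0017 dist/row 102.22927365677279
```

Request:
step_arm --linear '[[0,-1,50],[0,0,38],[0,0,14],[0,0,0],[-28,0,0],[-28,0,0],[-28,0,0],[-21,0,0],[-10,0,0],[0,0,0]]' --delta_rot '[[0,0,0],[0,0,0],[0,0,0],[0,0,0],[0,0,0],[0,0,0],[0,0,0],[0,0,0],[0,0,0],[0,0,0]]' --grip '[10,10,10,10,10,10,10,10,10,10]'

```text
time_s: 32.08
tcp_pos: [0.6013, 0.1693, -0.0168]
ee_rot: [[-0.293, -0.956, -0.0], [-0.956, 0.293, -0.0], [0.0, 0.0, -1.0]]
wrist_force: [0.1, -0.4, -0.3]
gripper_width: 0.273
gripper_force: 30.0
```

Request:
step_arm --linear '[[0,0,2],[-4,0,0],[-4,0,0],[-4,0,0],[-3,0,0],[0,0,0]]' --delta_rot '[[0,0,0],[0,0,0],[0,0,0],[0,0,0],[0,0,0],[0,0,0]]' --grip '[10,10,10,10,10,10]'

```text
time_s: 32.83
tcp_pos: [0.606, 0.1834, -0.0186]
ee_rot: [[-0.293, -0.956, 0.0], [-0.956, 0.293, 0.0], [-0.0, -0.0, -1.0]]
wrist_force: [0.8, -0.1, 0.1]
gripper_width: 0.273
gripper_force: 30.0
```

Request:
step_arm --linear '[[-2,0,0],[-2,0,0],[-2,0,0],[0,0,0]]' --delta_rot '[[0,0,0],[0,0,0],[0,0,0],[0,0,0]]' --grip '[10,10,10,10]'

```text
time_s: 33.33
tcp_pos: [0.6077, 0.1889, -0.0185]
ee_rot: [[-0.293, -0.956, 0.0], [-0.956, 0.293, 0.0], [-0.0, -0.0, -1.0]]
wrist_force: [1.2, -0.7, -0.5]
gripper_width: 0.276
gripper_force: 30.0
```

Request:
step_arm --linear '[[-2,0,0],[-2,0,0],[-1,0,0],[0,0,0]]' --delta_rot '[[0,0,0],[0,0,0],[0,0,0],[0,0,0]]' --grip '[10,10,10,10]'

```text
time_s: 33.83
tcp_pos: [0.6069, 0.1905, -0.0195]
ee_rot: [[-0.295, -0.955, -0.006], [-0.955, 0.295, -0.005], [0.006, 0.004, -1.0]]
wrist_force: [-1.4, -8.0, 0.2]
gripper_width: 0.274
gripper_force: 30.1
```

Request:
step_arm --linear '[[-2,0,0],[-1,0,0],[0,0,0]]' --delta_rot '[[0,0,0],[0,0,0],[0,0,0]]' --grip '[10,10,10]'

```text
time_s: 34.2
tcp_pos: [0.606, 0.1906, -0.0201]
ee_rot: [[-0.296, -0.955, -0.01], [-0.955, 0.296, -0.009], [0.011, 0.007, -1.0]]
wrist_force: [-1.9, -13.4, 1.4]
gripper_width: 0.271
gripper_force: 30.3
```

Request:
step_arm --linear '[[3,0,0],[0,0,0],[0,0,0],[0,0,0],[0,0,-30],[0,0,-60],[30,0,-30],[60,0,0],[60,0,0],[0,0,0]]' --delta_rot '[[0,0,0],[0,0,0],[0,0,0],[0,0,0],[0,0,0],[0,0,0],[0,0,0],[0,0,0],[0,0,0],[0,0,0]]' --grip '[24,34,34,34,34,34,34,34,34,34]'

```text
time_s: 35.45
tcp_pos: [0.5637, 0.0475, 0.1021]
ee_rot: [[-0.297, -0.955, -0.0], [-0.955, 0.297, 0.0], [-0.0, 0.0, -1.0]]
wrist_force: [0.6, 0.2, 0.4]
gripper_width: 0.389
gripper_force: 0.0
```

```bash
python3 - <<'E'
from h import *
a,b=both('tongs',.011);both('thermometer',.011);both('paddle',.011)
r=lambda i:cv2.resize(i,(400,300),interpolation=cv2.INTER_CUBIC)
i=np.vstack([np.hstack([r(a['img'][120:225,310:450]),r(b['img'][225:375,90:290])]),np.hstack([r(a['img']),r(b['img'])])])
cv2.imwrite('pics/end.png',i[:,:,::-1])
E
```

```text
scene tongs_tip []
side tongs_tip [(0.41, [240.9, 289.5], 'tray', [-0.0983, 0.0756])]
scene tongs_end [(0.66, [370.8, 169.1], 'tray', [-0.0235, 0.0499]), (0.57, [367.1, 197.7], 'tray', [-0.0984, -0.0722])]
side tongs_end []
scene thermometer_tip []
side thermometer_tip []
scene thermometer_end [(0.67, [358.8, 182.9], 'tray', [-0.0888, -0.001]), (0.29, [209.7, 251.8], 'tray', [-0.5688, -0.1365])]
side thermometer_end [(0.58, [216.0, 276.6], 'tray', [-0.0933, 0.0013])]
   tri [0.5401 0.2072 0.0113] tray [-0.0909  0.0003] err 0.9
scene paddle_tip [(0.56, [169.7, 183.1], 'tray', [-0.6067, 0.1861]), (0.39, [414.7, 172.1], 'tray', [0.092, -0.0088])]
side paddle_tip [(0.53, [344.1, 151.2], 'tray', [-0.8324, -0.0859]), (0.29, [294.4, 182.5], 'tray', [-0.5471, -0.1017])]
   tri [ 0.3617 -0.296   0.1277] tray [-0.6243  0.0239] err 0.3
scene paddle_end [(0.71, [114.6, 220.0], 'tray', [-0.7781, 0.0706]), (0.57, [341.5, 172.3], 'tray', [-0.1133, 0.0648])]
side paddle_end [(0.69, [239.4, 291.0], 'tray', [-0.0929, 0.076]), (0.58, [375.3, 169.8], 'tray', [-0.7751, 0.0672])]
   tri [ 0.2751 -0.4293  0.0116] tray [-0.7771  0.0677] err 0.6
   tri [0.4677 0.2161 0.0021] tray [-0.1035  0.0722] err 1.8
```

View pics/end.png

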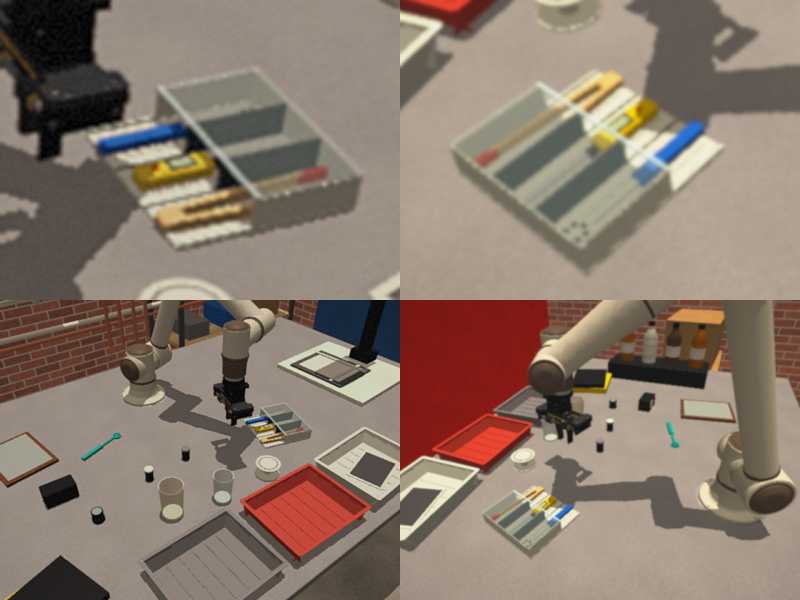

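The final picture shows all three tools in their own lanes: paddle in lane 1, thermometer in lane 2, tongs in lane 3. Their working ends are under the cover, the measured handle ends sit near tray x -0.104/-0.091/-0.098, and each one met the stop with a contact force. The bystanders stand as they did.

```bash
python3 -c "
from station import *
print(finish_job())"
```

```text
the job is handed in; nothing more can be done
None
```

I've handed the job in, though it returned no verdict: paddle, thermometer and tongs are in lanes 1, 2 and 3, each pushed in until I felt the back wall, and the bystanders look unmoved in the last picture.

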